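# Prop the overhung governor shaft with the screw jack

### The job

The governor's outboard bearing is off, so the free end of its sheave shaft needs propping. Fit the loose crank fully down onto the square drive on top of the screw jack, feeling for the square without ramming it, and wind it clockwise until the jack's vee saddle comes up and bears snugly under the shaft: stop when the crank clearly stiffens and do not strain the shaft. Leave the crank on the jack, let go, and leave the pawl, wear pad and spanner where they are.

Things in the scene. Friction and masses are not known exactly. Their poses are not given: they have to be found in the camera images.
- jack: Fixed upright screw jack, painted grey-green: base plate 140 x 126 x 14 mm, channel column 60 x 60 mm with an upright two-start screw, cap 70 x 72 mm, its top 190 mm above the bench, with a thrust collar 38 mm across up to 195 mm. Origin: on the screw's axis at bench level; z up; y points from the column along the lifting toe to the governor.
- jack_drive_top (a point): Centre of the top of the jack's steel square drive: 18 x 18 mm, 222 mm above the bench, 27 mm clear of the collar, tapered to 13 mm over the top 5 mm. Axes are the jack's; the square may stand at any angle about z, which is not measured. Clockwise from above raises the toe 8 mm a turn (1.27 mm/rad). It turns stiffly (0.4 N m, 5 N at the grip) and stays put.
- jack_toe: Cast iron lifting toe on the jack's +y side with a shallow vee saddle, 54 mm long along y, 46 mm wide, its faces sloped 20 degrees. Origin: bottom of the vee at mid length, 66 mm from the screw's axis along the jack's y; axes are the jack's. It starts 6 to 16 mm below where it meets the shaft. On the shaft the load grows about 250 N per mm, 5 N at the grip per rad.
- governor: Overspeed governor, bolted down on packing of varying height: frame 196 x 220 mm, sheave 190 mm across, and a level 32 mm steel shaft along its y axis, 94 mm above the origin, which is at the middle of the frame's underside. Its y axis is the jack's. It cannot move.
- shaft_end (a point): Centre of the free end face of the governor's 32 mm shaft; the shaft runs from here along the governor's +y, above the jack's vee. The vee meets it when the vee's bottom is 17 mm below the shaft's axis.
- crank: Loose steel crank, 0.64 kg, standing on its hub. Origin: centre of the hub's underside; z up; x along the arm to the grip. Hub 40 x 40 x 36 mm high with a 19.6 mm square socket open below, 24 mm deep, sides parallel to x and y. Round boss 30 mm across on the hub, from 36 to 74 mm up: hold it here for fitting. Arm 22 mm wide, 24 to 36 mm up, out to x = 94 mm.
- crank_socket (a point): Centre of the floor of the crank's socket, 24 mm above the hub's underside; when the crank is fully on, it rests on the top face of the jack's square drive. Axes are the crank's.
- crank_grip_mid (a point): Middle of the crank's revolving black hand grip, an upright cylinder 26 mm across and 60 mm high (from 38 to 98 mm above the hub's underside), 80 mm out from the hub's axis; this point is 70 mm above the hub's underside. The grip spins freely, so a hand holding it need not turn while winding.
- pawl: Bystander: loose cast iron pawl, about 115 x 45 x 18 mm, lying flat on the bench. Origin: underside of its round boss.
- wear_pad: Bystander: loose white nylon wear pad, 90 x 48 x 16 mm, two 10 mm holes, lying on the bench. Origin: middle of its underside.
- spanner: Bystander: loose steel combination spanner, 180 mm long, lying flat on the bench. Origin: middle of its underside; x along its length.
Mind the look-alikes: they are no part of the job. Of the things shaped like the crank, the steel one is meant.

How it is judged:
On the way, in this order (a step that is already met when the one before it is completed fails the run):
1. the crank is fully down on the jack's square drive (distance between crank_socket and jack_drive_top below 0.005 m and angle between crank's own z axis and vertical below 0.15 rad), for 0.2 s.
2. with the crank on, the vee saddle bears on the shaft with 40 N or more (all of step 1 and contact force between jack_toe and governor above 40 N), for 0.2 s.
At the end, for the whole second after the job is handed in: The crank is fully on the jack's square drive (socket floor within 5 mm of the drive's top, tilted less than 0.15 rad), the vee saddle bears up under the shaft with 40 N or more, and crank and toe are at rest (all of step 2 and linear speed of crank below 0.02 m/s and linear speed of jack_toe below 0.005 m/s); the robot touches nothing.
It fails at once if the jack presses on the shaft with more than 500 N (contact force between jack_toe and governor above 500 N).
It fails at once if the crank, not yet on the square, is rammed against the jack with more than 60 N (distance between crank_socket and jack_drive_top above 0.019 m and contact force between crank and jack above 60 N).
It fails at once if the pawl, wear pad or spanner is moved by more than 15 mm (distance of any of pawl, wear_pad, spanner from where it was at the start of the episode above 0.015 m).
It also fails if it takes over 72 s, if anything falls off the work surface, if the arm or the gripper's body presses on something with over 40 N, if the wrist force passes 120 N, or if a joint passes its speed limit or range.

### The arm

A 6-joint arm with a two-finger parallel gripper is mounted at the origin on the work surface. World frame = base frame: x ahead of the robot, y to its left, z up, the work surface at z = 0. Lengths are in m, angles in rad, forces in N, time in s.
With the tool pointing down it reaches from about 0.35 to 0.85 m from the base axis. Payload 8.1 kg.
Tool frame: the origin (TCP) lies midway between the tips of the shut fingers; the grasp point (between the pads) lies 19 mm behind it (robot.grip_point_offset is the distance from the TCP to the grasp point, in m); z points along the fingers, y is the line along which they close (so a half turn about z gives the same grasp; the last joint's range is limited). The gripper opens to 93 mm and grips with 3 to 60 N. Pads are 15 mm wide; open, the fingers measure 128 mm over their backs; the gripper's body (75 mm by 188 mm) begins 65 mm behind the grasp point.
Start: joints at [1.152, 0.13, 1.488, -0, 1.523, -0.085], TCP at [0.197, 0.567, 0.219] pointing down, gripper open.
Joint ranges: [-2.96, 2.96], [-0.89, 2.26], [0.02, 2.5], [-1.34, 4.48], [0, 2.73], [-2.66, 2.66]. Speed limits (rad/s): [2.39, 2.39, 2.79, 3.14, 3.14, 3.14].

### API

Orientations are given as a rotation vector (axis times angle).
In Python, from plant import robot, read_camera, job gives the robot as it stands.
- The arm moves only by the shell command python3 -m inch 'ROWS' [FORCE]. ROWS is JSON, one flat list of numbers, 5 for each row, row after row: the shift along the world's x, y, z in mm, then the turn about the world's z in degrees, then the opening in per cent of the stroke, from 0 (shut) to 100 (fully open). In form: [dx, dy, dz, yaw, hand, dx, dy, dz, yaw, hand, ...]. A call has 1 to 10 rows; each row is the pose to reach, as a shift and turn from the pose commanded when the call began; what a row does not reach only later rows make up. A row lasts 1/12 s, in which the tool goes at most 41.7 mm and 7.16 degrees, less where a joint would pass 70% of its speed; a pose out of reach is approached as far as the arm can. A call with a gripper value outside its range is refused whole. The fingers move at their own pace and stop on an object; FORCE is the grip in N (left out, the last holds). Time passes only in rows, so rows that repeat a pose let the fingers close. It gives the time, the measured TCP pose, the force, the opening and the grip force at its end, in the units of the state.
- robot.read_state(): the state, without advancing time (a new reading comes with each control period).
- read_camera(name): name is "scene" or "top"; returns a dict with "image" (400x640x3 uint8, blue, green, red), "K" (3x3 intrinsics, pixels), "extrinsics" (4x4, takes a point from world to camera coordinates). Camera axes: x right, y down, z forward; pixel columns grow to the right and rows downward; lengths in m; the calibration is good to about 2 mm. A picture is of the moment at which its call begins. There is no depth.
- job.close_job(): hands the job in; it is judged then, once.
The state is a dict: "t": time; "q": joint angles; "dq": joint speeds; "joint_torque": joint torques, N m; "tool_pos": TCP position; "orientation": TCP orientation; "force": force on the tool from outside, world axes, zero at the start; "wrist_torque": the same for the moment, N m; "opening": finger opening in m; "gripper_force": force on a finger pad.
Only numpy, scipy, OpenCV 4.12 (cv2) and the standard library are available. Lean on these libraries where they do the work, as an engineer would, in place of code of your own. Each camera call takes 0.05 s, during which the arm holds its last target. There are 200 camera calls.

## Working session

There is one attempt and no reset: what is moved stays moved. The work goes in short steps, Python scripts to look and compute and a shell command to move; the robot and the scene stay as the last step left them, time stands still between calls to the robot, and variables do not carry over. Pictures are saved under pics/ and viewed, at most 10 in all, crops included, and the job is handed in when it is done.

```bash
ls; mkdir -p pics; cat > h.py <<'E'
import numpy as np, cv2
from plant import robot, read_camera, job
def snap(n,f):
    c=read_camera(n); cv2.imwrite('pics/'+f,c['image']); np.savez('pics/'+f+'.npz',**c); return c
def ray(c,u,v):
    T=c['extrinsics']; R=T[:3,:3]; o=-R.T@T[:3,3]
    d=R.T@np.linalg.solve(c['K'],[u,v,1.]); return o,d
def atz(c,u,v,z):
    o,d=ray(c,u,v); return o+d*(z-o[2])/d[2]
def proj(c,p):
    q=c['K']@(c['extrinsics']@np.r_[p,1])[:3]; return q[:2]/q[2]
def tri(rs):
    A=[];b=[]
    for o,d in rs:
        d=d/np.linalg.norm(d);P=np.eye(3)-np.outer(d,d);A.append(P);b.append(P@o)
    return np.linalg.lstsq(np.vstack(A),np.hstack(b),rcond=None)[0]
def load(f): return dict(np.load('pics/'+f+'.npz'))
E
python3 - <<'E'
from h import *
a=snap('top','top0.png');b=snap('scene','scene0.png')
print(ray(a,320,200),ray(b,320,200)); s=robot.read_state();print(s)
E
```

```text
pics
(array([ 0.29226425, -0.09731098,  1.43021988]), array([ 0.15905665,  0.01787601, -0.98715046])) (array([ 1.15786285, -0.30204182,  0.84686204]), array([-0.6645628 ,  0.21528623, -0.71564327]))
{'t': 0.1, 'q': array([ 1.15159302e+00,  1.31098717e-01,  1.48915727e+00, -1.98331910e-05,
        1.52299479e+00, -8.53712163e-02]), 'dq': array([-6.74149170e-04,  8.38133245e-04, -2.79302608e-03, -7.21619496e-04,
       -4.09698127e-04, -5.51447662e-05]), 'joint_torque': array([ 6.62643470e-04, -5.61333597e+01, -4.93097770e+01,  7.69787841e-02,
        2.88713083e-02, -8.90644742e-05]), 'tool_pos': array([0.19636159, 0.56642073, 0.21769174]), 'orientation': array([-5.21883400e-01, -3.09754028e+00,  2.52955907e-03]), 'force': array([ 0.06277609,  0.29414449, -0.28913984]), 'wrist_torque': array([ 0.03963765, -0.01032883,  0.02791085]), 'gripper_force': 0.0, 'opening': 0.09317471564631395}
```

View pics/top0.png

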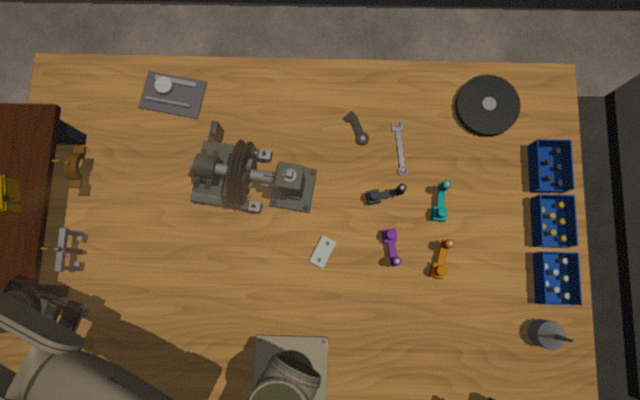

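View pics/scene0.png

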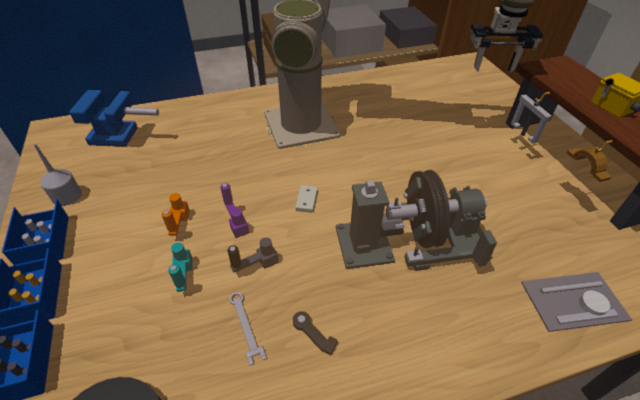

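The top view shows the steel crank with its hub near (373,197) and black grip near (401,188). The jack drive is near (291,174), with the governor to its left. In the scene view the crank boss is near (266,246), the grip near (234,257) and the drive near (371,187). Next I'll enlarge these areas.

```bash
python3 - <<'E'
from h import *
a=load('top0.png');b=load('scene0.png')
def crop(c,x,y,w,h,s): return cv2.resize(c['image'][y:y+h,x:x+w],None,fx=s,fy=s,interpolation=cv2.INTER_CUBIC)
t=np.hstack([crop(a,240,140,80,80,5),crop(a,350,165,80,80,5)]) 
u=np.hstack([crop(b,345,170,80,40,5),crop(b,215,230,80,40,5)])
cv2.imwrite('pics/crop0.png',cv2.convertScaleAbs(np.vstack([t,u]),alpha=1.6))
E
```

```text
(no output)
```

View pics/crop0.png

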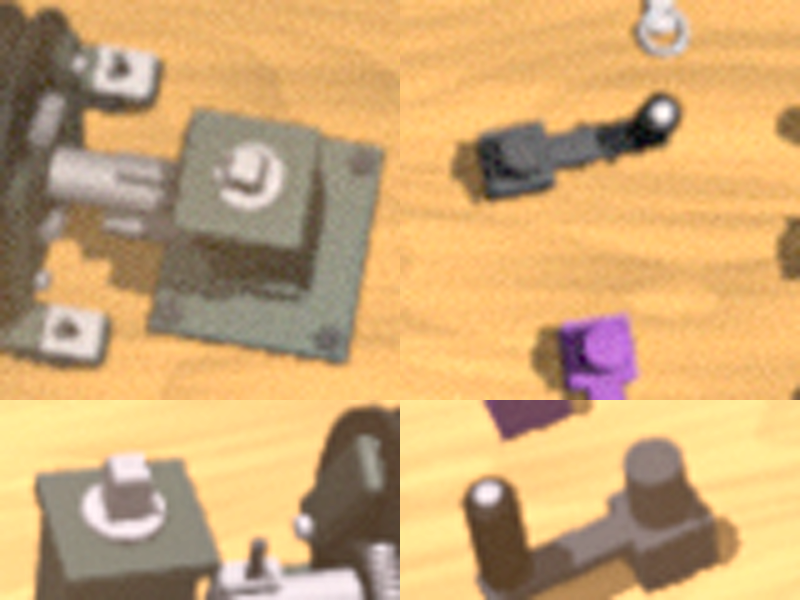

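```bash
python3 - <<'E'
from h import *
from scipy.spatial.transform import Rotation as Ro
a=load('top0.png');b=load('scene0.png')
f=lambda n,p:print(n,np.round(np.array(p)*1000,1))
D=tri([ray(a,290,172),ray(b,370.4,183.4)]);f('drive',D);f('d222',atz(a,290,172,.222));f('d222s',atz(b,370.4,183.4,.222))
f('collar195',atz(a,290,175.2,.195))
f('boss tri',tri([ray(a,374,196),ray(b,266,241)]));B=atz(a,374,196,.074);f('boss top',B);f('boss s',atz(b,266,241,.074));f('hub',atz(a,350+116/5,165+32,.036))
G=atz(a,402,187.4,.098);f('grip',G);f('grip s',atz(b,233,248.4,.098))
d=G-B;print('crank yaw',np.degrees(np.arctan2(d[1],d[0])),np.linalg.norm(d[:2]))
# base plate corners z=.014
C=[(195,110),(383,150),(345,362),(148,330)]
for x,y in C: f('c',atz(a,240+x/5,140+y/5,.014))
R=Ro.from_rotvec(robot.read_state()['orientation']).as_matrix();print(R.round(3))
def big(c,u,v,n=16,s=20): return cv2.resize(c['image'][v-n:v+n,u-n*5//8*2+0:u+n*5//8*2],None,fx=s,fy=s,interpolation=cv2.INTER_CUBIC)
i=np.hstack([big(a,290,173,10,20),big(b,371,188,10,20)]);cv2.imwrite('pics/drive.png',i);print(i.shape)
E
```

```text
drive [561.3   7.7 221.3]
d222 [561.1   7.3 222. ]
d222s [562.    7.6 222. ]
collar195 [558.1   9.3 195. ]
boss tri [ 527.9 -233.9   68.9]
boss top [ 527.  -233.4   74. ]
boss s [ 532.1 -234.2   74. ]
hub [ 530.4 -234.8   36. ]
grip [ 550.6 -312.9   98. ]
grip s [ 550.1 -312.7   98. ]
crank yaw -73.4759571513132 0.08286923203116413
c [638.9  61.4  14. ]
c [615.9 -58.3  14. ]
c [480.6 -38.6  14. ]
c [497.5  84.7  14. ]
[[-0.945  0.328 -0.001]
 [ 0.328  0.945 -0.002]
 [ 0.    -0.002 -1.   ]]
(400, 960, 3)
```

View pics/drive.png

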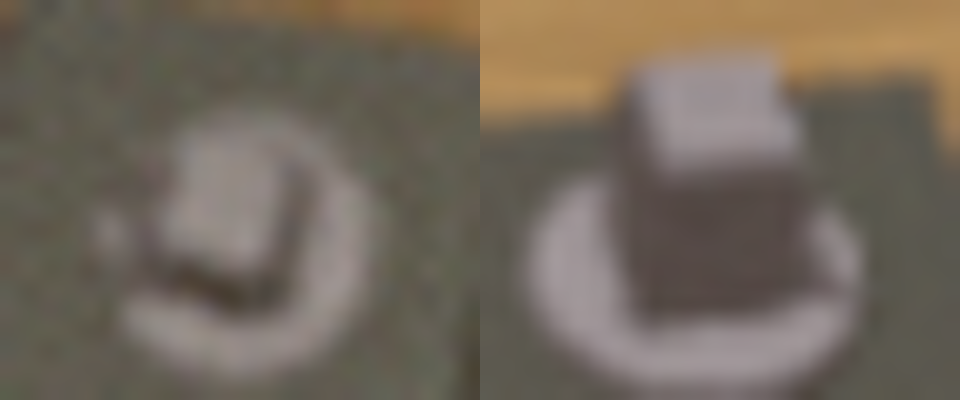

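The enlarged drive shows, at left from above, a top face with corners near (190,140), (290,160), (260,265) and (165,250). At right, from the side, its front bottom edge runs from (640,315) to (835,290). The next step is to convert these edges to yaw.

```bash
python3 - <<'E'
from h import *
a=load('top0.png');b=load('scene0.png')
def yaw(c,u0,v0,p,q,z):
    P=[atz(c,u0+x/20-.5+.025,v0+y/20-.5+.025,z) for x,y in (p,q)];d=P[1]-P[0]
    return np.round([np.degrees(np.arctan2(d[1],d[0]))%90,np.hypot(*d[:2])*1000],1)
T=(a,278,163);S=(b,359-24,178)
print('top chamf bottom',yaw(*T,(150,275),(240,305),.217),'right',yaw(*T,(240,305),(315,175),.217))
print('topface bottom',yaw(*T,(165,250),(262,270),.222),'left',yaw(*T,(190,140),(165,250),.222),'right',yaw(*T,(290,160),(262,270),.222),'top',yaw(*T,(190,140),(290,160),.222))
print('scene base front',yaw(*S,(640,315),(835,290),.195),'top front',yaw(*S,(660,170),(802,160),.222),'right top',yaw(*S,(802,150),(770,55),.222),'left',yaw(*S,(660,170),(635,70),.222))
for w in (0,18,-18): pass
E
```

```text
top chamf bottom [72.7 12.9] right [62.6 20.5]
topface bottom [79.6 13.4] left [79.7 15.5] right [78.2 15.5] top [79.9 13.8]
scene base front [82.8 22.7] top front [78.4 15.8] right top [80.4 15.4] left [77.7 16.1]
```

```bash
python3 -m inch '[0,-40,60,-7,55, 30,-80,90,-14,55, 130,-320,90,-56,55, 130,-320,90,-56,55, 130,-320,90,-56,55, 130,-320,90,-56,55, 130,-320,90,-56,55, 130,-320,90,-56,55, 130,-320,90,-56,55, 130,-320,90,-56,55]' 40
```

```text
t: 0.93
tool_pos: [0.3291, 0.2416, 0.3094]
orientation: [1.922, 2.481, 0.0]
force: [0.2, -0.2, 0.4]
opening: 0.0511
gripper_force: 0.0
```

```bash
python3 -m inch '[16,-38,0,0,55, 200,-477,0,0,55, 200,-477,0,0,55, 200,-477,0,0,55, 200,-477,0,0,55, 200,-477,0,0,55, 200,-477,0,0,55, 200,-477,0,0,55, 200,-477,0,0,55, 200,-477,0,0,55]'
```

```text
t: 1.77
tool_pos: [0.4878, -0.1389, 0.3082]
orientation: [-1.915, -2.49, -0.0]
force: [1.6, -0.1, -0.2]
opening: 0.0512
gripper_force: 0.0
```

```bash
python3 -m inch '[42,-96,0,0,55, 42,-96,0,0,55, 42,-96,-40,0,55, 42,-96,-80,0,55, 42,-96,-120,0,55, 42,-96,-160,0,55, 42,-96,-190,0,55, 42,-96,-210,0,55, 42,-96,-220,0,55, 42,-96,-220,0,55]'; python3 - <<'E'
from h import *
a=snap('top','top1.png');b=snap('scene','scene1.png')
s=robot.read_state();print(s['tool_pos'],s['force'])
f=lambda c,u,v:cv2.resize(c['image'][v-40:v+40,u-40:u+40],None,fx=5,fy=5,interpolation=cv2.INTER_CUBIC)
cv2.imwrite('pics/c1.png',cv2.convertScaleAbs(np.hstack([f(a,380,190),f(b,260,240)]),alpha=1.6))
E
```

```text
t: 2.6
tool_pos: [0.5275, -0.2316, 0.0853]
orientation: [-1.911, -2.486, 0.001]
force: [0.0, 0.4, 0.9]
opening: 0.0513
gripper_force: 0.0
[ 0.53004979 -0.23304914  0.0895415 ] [-0.29434629 -0.72620904  1.3973729 ]
```

View pics/c1.png

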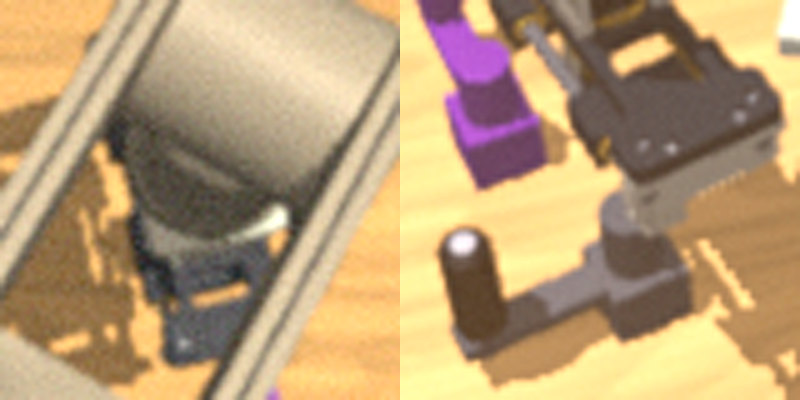

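The fingers straddle the boss as intended: the boss is at about (625,225) in the right half, just below the fingers, and the purple crank is clear. I'll lower and grip.

```bash
python3 -m inch '[0,0,-25,0,55, 0,0,-40,0,55, 0,0,-47,0,55, 0,0,-48,0,55, 0,0,-48,0,55, 0,0,-48,0,10, 0,0,-48,0,10, 0,0,-48,0,10, 0,0,-48,0,10, 0,0,-48,0,10]' 55
```

```text
t: 3.53
tool_pos: [0.5304, -0.2332, 0.0416]
orientation: [1.914, 2.489, 0.001]
force: [1.7, 1.2, 2.9]
opening: 0.0292
gripper_force: 55.0
```

```bash
python3 -m inch '[0,0,10,0,10, 0,0,30,0,10, 0,0,60,0,10, 0,0,100,0,10, 0,0,140,0,10, 0,0,180,-6,10, 0,0,215,-13,10, 0,0,245,-20,10, 0,0,260,-26,10, 0,0,260,-26,10]'
```

```text
t: 4.37
tool_pos: [0.5305, -0.2336, 0.3056]
orientation: [2.427, 1.986, 0.003]
force: [0.5, 0.1, -5.6]
opening: 0.0295
gripper_force: 54.9
```

```bash
python3 -m inch '[0,20,0,0,10, 0,50,0,0,10, 0,80,0,0,10, 0,105,0,0,10, 0,125,0,0,10, 0,140,0,0,10, 0,148,0,0,10, 0,150,0,0,10, 0,150,0,0,10, 0,150,0,0,10]'; python3 - <<'E'
from h import *
a=snap('top','top2.png');b=snap('scene','scene2.png')
s=robot.read_state();print(s['tool_pos'],s['orientation'],s['force'])
p=s['tool_pos'].copy();p[2]-=.005
print(proj(a,p),proj(b,p))
E
```

```text
t: 5.2
tool_pos: [0.5292, -0.0837, 0.2998]
orientation: [-2.425, -1.996, 0.002]
force: [0.0, 0.6, -6.7]
opening: 0.0291
gripper_force: 54.9
[ 0.52937694 -0.08392472  0.30025603] [-2.42671123e+00 -1.99478979e+00  9.76318320e-04] [-0.01673062 -0.15141651 -6.51716077]
[323.44874352 178.79699158] [326.94550944 156.53081723]
```

```bash
python3 - <<'E'
from h import *
a=load('top2.png');b=load('scene2.png')
f=lambda c,u,v:cv2.resize(c['image'][v-40:v+40,u-40:u+40],None,fx=5,fy=5,interpolation=cv2.INTER_CUBIC)
cv2.imwrite('pics/c2.png',cv2.convertScaleAbs(np.hstack([f(a,330,180),f(b,327,165)]),alpha=1.6))
E
```

```text
(no output)
```

View pics/c2.png

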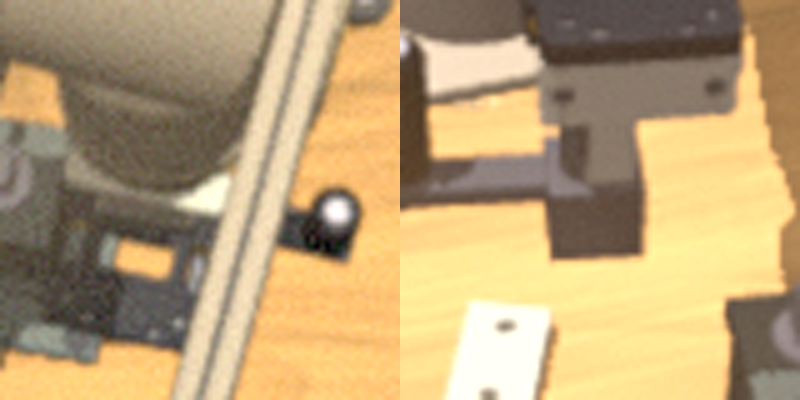

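The crank is held upright. In the left half the grip top is at crop (337,212). In the right half the bottom front corners of the hub are at crop (550,255) and (643,252).

```bash
python3 - <<'E'
from h import *
a=load('top2.png');b=load('scene2.png')
t=np.array([.5294,-.0839,.3003]);u=t[2]-.0416
G=atz(a,290+337/5,140+212/5,u+.098);d=(G-t)[:2]
print('grip',G*1e3,np.hypot(*d)*1e3,np.degrees(np.arctan2(d[1],d[0])))
L=atz(b,287+150/5,125+255/5,u);R=atz(b,287+243/5,125+252/5,u);e=(R-L)[:2]
n=np.array([-e[1],e[0]])/np.hypot(*e)
print(L*1e3,R*1e3,np.hypot(*e)*1e3,np.degrees(np.arctan2(e[1],e[0])),'centre',((L+R)[:2]/2+n*.02)*1e3)
E
```

```text
grip [ 509.82939104 -165.45892028  356.7       ] 83.87410931000912 -103.49338719812698
[ 542.24906996 -109.66391243  258.7       ] [552.18583991 -71.50797377 258.7       ] 39.428607018786074 75.40296380409097 centre [527.86301077 -85.5455571 ]
```

```bash
python3 -m inch '[8,22,0,1,10, 16,45,0,2,10, 24,68,0,3,10, 30,85,0,3,10, 33,94,0,3,10, 33,94,-10,3,10, 33,94,-20,3,10, 33,94,-28,3,10, 33,94,-32,3,10, 33,94,-32,3,10]'
```

```text
t: 6.13
tool_pos: [0.5613, 0.0101, 0.2663]
orientation: [-2.373, -2.055, 0.004]
force: [-0.7, -1.0, -6.5]
opening: 0.0291
gripper_force: 54.9
```

```bash
python3 -m inch '[0,0,-1,0,10, 0,0,-2,0,10, 0,0,-3,0,10, 0,0,-4,0,10, 0,0,-5,0,10, 0,0,-6,0,10, 0,0,-6,0,10]'
```

```text
t: 6.72
tool_pos: [0.5628, 0.011, 0.2634]
orientation: [2.373, 2.058, 0.001]
force: [-0.5, -0.5, -1.6]
opening: 0.0292
gripper_force: 54.9
```

```bash
python3 -m inch '[0,0,-1,0,10, 0,0,-1.5,0,10, 0,0,-1.5,0,10, 0,0,-1.5,0,10]'; python3 - <<'E'
from h import *
s=robot.read_state();print(s['tool_pos'],s['force'],s['wrist_torque'])
a=snap('top','top3.png');b=snap('scene','scene3.png')
f=lambda c,u,v:cv2.resize(c['image'][v-30:v+30,u-40:u+40],None,fx=5,fy=5,interpolation=cv2.INTER_CUBIC)
cv2.imwrite('pics/c3.png',cv2.convertScaleAbs(np.hstack([f(a,300,175),f(b,371,185)]),alpha=1.6))
E
```

```text
t: 7.05
tool_pos: [0.5629, 0.0111, 0.2632]
orientation: [2.372, 2.058, 0.002]
force: [-4.5, 0.3, 6.4]
opening: 0.0292
gripper_force: 55.0
[0.56292219 0.01105198 0.26319912] [-4.47110263  0.31635748  6.41374193] [0.00357946 1.09561808 0.00478724]
```

View pics/c3.png

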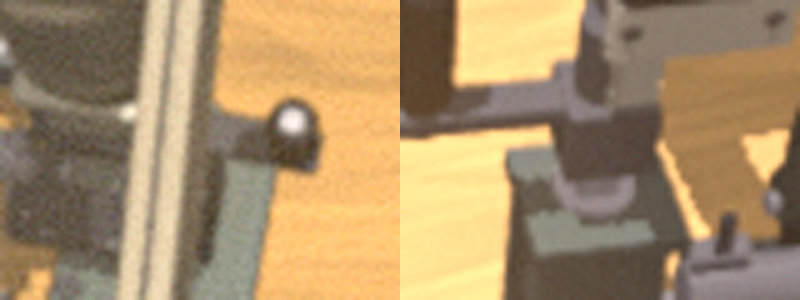

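The crank rests on the drive's top without dropping in. The grip top is at crop (293,118) in the left half. In the right half the hub's bottom corners are at about (557,172) and (655,175), with the collar centred near x=596.

```bash
python3 - <<'E'
from h import *
a=load('top3.png');b=load('scene3.png')
t=np.array([.5629,.0111,.2632]);u=t[2]-.0416
G=atz(a,260+293/5,145+118/5,u+.098);d=(G-t)[:2]
print('grip',G*1e3,np.hypot(*d)*1e3,np.degrees(np.arctan2(d[1],d[0])))
for y in(172,178):
  L=atz(b,331+157/5,155+172/5,u);R=atz(b,331+255/5,155+y/5,u);e=(R-L)[:2]
  n=np.array([-e[1],e[0]])/np.hypot(*e)
  print(L*1e3,R*1e3,np.hypot(*e)*1e3,np.degrees(np.arctan2(e[1],e[0])),'centre',((L+R)[:2]/2+n*.02)*1e3)
# predicted collar/drive with drive centre guess
for c in [(561.3,7.5),(559,9)]:
  print(proj(a,np.array([*c,222])/1e3),proj(b,np.array([*c,222])/1e3),proj(a,np.array([*c,195])/1e3),proj(b,np.array([*c,195])/1e3))
# collar in first scene image: full ellipse crop (125,508-400) at z=.195
a0=load('top0.png');b0=load('scene0.png')
print('collar',atz(a0,240+250/5,140+177/5,.195)*1e3,atz(b0,345+124/5,170+109/5,.195)*1e3)
# drive image segments fine crop : collar in left (240,240) of 20x, right (695,270)
print('collar fine',atz(a0,278+240/20-.5,163+240/20-.5,.195)*1e3,atz(b0,359+(695-480)/20-.5,178+275/20-.5,.195)*1e3)
print('top fine',atz(a0,278+227/20-.5,163+205/20-.5,.222)*1e3,atz(b0,359+(717-480)/20-.5,178+112/20-.5,.222)*1e3)
# cap, z=.190 corners in top crop0
C=[(193,110),(322,130),(300,248),(172,228)]
P=np.array([atz(a0,240+x/5,140+y/5,.19) for x,y in C])*1e3;print(P,P.mean(0))
E
```

```text
grip [549.71529789 -71.54429004 319.6       ] 83.689396261879 -99.06432814866491
[574.06003298 -16.0947643  221.6       ] [586.79819914  24.67048922 221.6       ] 42.70909471739683 72.64722453891896 centre [561.33938644  10.25294612]
[574.06003298 -16.0947643  221.6       ] [590.23954002  23.16805135 221.6       ] 42.46581144033804 67.60431329386127 centre [563.65829213  11.15665901]
[289.93684545 171.91709517] [370.21891803 183.19682677] [290.70319894 174.07612108] [369.10236837 191.91155668]
[289.34636235 172.73942711] [370.44890891 182.37574178] [290.12536201 174.88175593] [369.32972654 191.0905804 ]
collar [557.5380384    9.28781634 195.        ] [561.43720544   9.14071895 195.        ]
collar fine [560.02814763  10.75993637 195.        ] [559.42332891   8.63147103 195.        ]
top fine [558.93775652  10.333831   222.        ] [561.09776868   7.89597942 222.        ]
[[595.75138946  42.80524521 190.        ]
 [586.15002155 -29.08201699 190.        ]
 [519.54370912 -19.25209737 190.        ]
 [528.92192382  51.48469945 190.        ]] [557.59176099  11.48895757 190.        ]
```

```bash
python3 -m inch '[-1,0,0,0,10, -2,0,0,0,10, -3,0,0,0,10, -3,0,0,0,10, -3,0,0,0,10]'
```

```text
t: 7.57
tool_pos: [0.5589, 0.0111, 0.2603]
orientation: [-2.372, -2.058, 0.002]
force: [-0.1, 0.2, -6.0]
opening: 0.0291
gripper_force: 54.9
```

```bash
python3 -m inch '[0,0,-1,0,10, 0,0,-2,0,10, 0,0,-3,0,10, 0,0,-4,0,10, 0,0,-5,0,10, 0,0,-5,0,10]'
```

```text
t: 8.07
tool_pos: [0.5589, 0.0115, 0.2554]
orientation: [-2.371, -2.058, 0.001]
force: [-3.3, 3.8, -6.7]
opening: 0.0292
gripper_force: 54.9
```

```bash
python3 -m inch '[-0.3,0.4,-2,0,10, -0.3,0.4,-4,0,10, -0.3,0.4,-6,0,10, -0.3,0.4,-8,0,10, -0.3,0.4,-10,0,10, -0.3,0.4,-10,0,10]'
```

```text
t: 8.57
tool_pos: [0.5589, 0.0117, 0.2456]
orientation: [-2.372, -2.058, 0.001]
force: [-1.7, 4.4, -5.4]
opening: 0.029
gripper_force: 54.9
```

```bash
python3 -m inch '[0,0.3,-2,0,10, 0,0.3,-4,0,10, 0,0.3,-5,0,10, 0,0.3,-6,0,10, 0,0.3,-6.5,0,10, 0,0.3,-6.5,0,10]'
```

```text
t: 9.07
tool_pos: [0.5589, 0.0118, 0.2395]
orientation: [-2.373, -2.058, 0.001]
force: [-4.9, 3.0, -3.3]
opening: 0.029
gripper_force: 54.9
```

```bash
python3 -m inch '[0,0,-1,0,10, 0,0,-2,0,10, 0,0,-2,0,10]'; python3 -m inch '[0,0,0,0,55, 0,0,0,0,55, 0,0,0,0,55, 0,0,20,0,55, 0,0,50,0,55, 0,0,75,0,55, 0,-40,75,0,55, -14,-82,75,0,55, -14,-82,75,0,55, -14,-82,75,0,55]'; python3 - <<'E'
from h import *
s=robot.read_state();print(s['tool_pos'],s['force'],s['wrist_torque'])
a=snap('top','top4.png');b=snap('scene','scene4.png')
f=lambda c,u,v:cv2.resize(c['image'][v-30:v+30,u-40:u+40],None,fx=5,fy=5,interpolation=cv2.INTER_CUBIC)
cv2.imwrite('pics/c4.png',cv2.convertScaleAbs(np.hstack([f(a,300,175),f(b,371,185)]),alpha=1.6))
E
```

```text
t: 9.32
tool_pos: [0.559, 0.0118, 0.2394]
orientation: [2.373, 2.058, 0.0]
force: [-9.1, 2.9, 7.7]
opening: 0.0294
gripper_force: 55.0
t: 10.15
tool_pos: [0.5451, -0.0726, 0.313]
orientation: [2.376, 2.053, 0.0]
force: [-0.0, -0.5, -0.7]
opening: 0.0513
gripper_force: 0.0
[ 0.54514477 -0.07262665  0.31299681] [-0.03173292 -0.47704275 -0.70366372] [-0.02314727  0.09234447 -0.02390854]
```

View pics/c4.png

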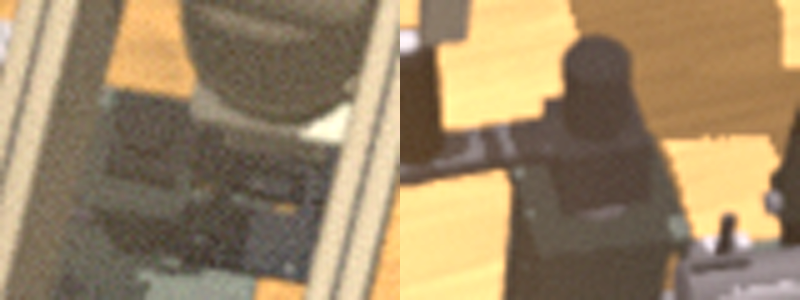

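The crank is seated: its hub sits down on the collar, and the boss top is at crop (597,55) in the right half. The grip is at the left under the fingers.

```bash
python3 - <<'E'
from h import *
b=load('scene4.png');print(atz(b,331+197/5-.4,155+55/5-.4,.272)*1e3)
E
python3 -m inch '[0,1,-20,0,55, 0,1,-40,0,55, 0,1,-56,0,55, 0,1,-62,0,55, 0,1,-62,0,55, 0,1,-62,0,15, 0,1,-62,0,15, 0,1,-62,0,15, 0,1,-62,0,15, 0,1,-62,0,15]' 40
```

```text
[558.48952261   3.12885447 272.        ]
t: 11.08
tool_pos: [0.5456, -0.0694, 0.2515]
orientation: [2.372, 2.058, 0.001]
force: [0.1, -0.1, 1.8]
opening: 0.0258
gripper_force: 40.0
```

```bash
cat > tab.py <<'E'
import numpy as np,sys
s,st,n=map(float,sys.argv[1:4])
t=np.radians(s-st*np.arange(1,n+1));t0=np.radians(s)
for x,y in zip(80*(np.cos(t)-np.cos(t0)),80*(np.sin(t)-np.sin(t0))): print(f'{x:.1f},{y:.1f}',end=' | ')
print()
E
python3 tab.py -100 10 9; python3 tab.py -190 10 9;python3 tab.py -280 10 9;python3 tab.py -10 10 9
```

```text
-13.5,3.6 | -26.1,9.5 | -37.5,17.5 | -47.4,27.4 | -55.4,38.8 | -61.3,51.4 | -64.9,64.9 | -66.1,78.8 | -64.9,92.7 | 
3.6,13.5 | 9.5,26.1 | 17.5,37.5 | 27.4,47.4 | 38.8,55.4 | 51.4,61.3 | 64.9,64.9 | 78.8,66.1 | 92.7,64.9 | 
13.5,-3.6 | 26.1,-9.5 | 37.5,-17.5 | 47.4,-27.4 | 55.4,-38.8 | 61.3,-51.4 | 64.9,-64.9 | 66.1,-78.8 | 64.9,-92.7 | 
-3.6,-13.5 | -9.5,-26.1 | -17.5,-37.5 | -27.4,-47.4 | -38.8,-55.4 | -51.4,-61.3 | -64.9,-64.9 | -78.8,-66.1 | -92.7,-64.9 |
```

```bash
python3 -m inch '[-13.5,3.6,0,0,15, -26.1,9.5,0,0,15, -37.5,17.5,0,0,15, -47.4,27.4,0,0,15, -55.4,38.8,0,0,15, -61.3,51.4,0,0,15, -64.9,64.9,0,0,15, -66.1,78.8,0,0,15, -64.9,92.7,0,0,15, -64.9,92.7,0,0,15]'
```

```text
t: 11.92
tool_pos: [0.4775, 0.0244, 0.2541]
orientation: [-2.372, -2.057, 0.005]
force: [-30.0, -0.4, 26.8]
opening: 0.0244
gripper_force: 38.7
```

```bash
python3 -m inch '[-2,0,1,0,15, -4,0,2,0,15, -4,0,2,0,15]'; python3 - <<'E'
from h import *
a=snap('top','top5.png');b=snap('scene','scene5.png')
s=robot.read_state();p=s['tool_pos'];print(p,s['force'],s['wrist_torque'],proj(a,p),proj(b,p))
f=lambda c,u,v:cv2.resize(c['image'][v-40:v+40,u-40:u+40],None,fx=5,fy=5,interpolation=cv2.INTER_CUBIC)
cv2.imwrite('pics/c5.png',cv2.convertScaleAbs(np.hstack([f(a,290,185),f(b,371,185)]),alpha=1.6))
E
```

```text
t: 12.17
tool_pos: [0.477, 0.0232, 0.255]
orientation: [2.371, 2.056, 0.004]
force: [-4.2, -0.2, 8.6]
opening: 0.0241
gripper_force: 38.8
[0.47697562 0.0231171  0.25491594] [-4.98084402 -0.7944175   9.11203488] [-0.47067888  0.30296489 -0.07141768] [281.65312305 200.804806  ] [363.77686908 147.21361452]
```

View pics/c5.png

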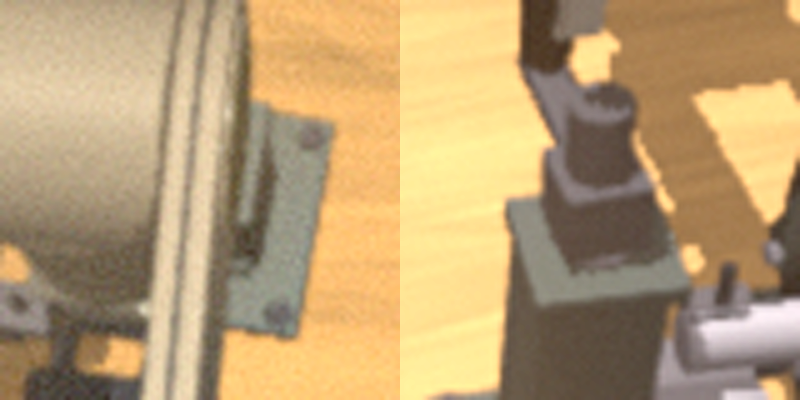

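In the right half the crank has followed round: its arm now points to -x, the hub is seated on the cap at (610,220), and the shaft is at (720,330). My radius centre was about 3 mm off, so I'm correcting it.

```bash
cat > tab.py <<'E'
import numpy as np,sys
cx,cy,r,x0,y0,s,st,n=map(float,sys.argv[1:9])
for k in range(1,int(n)+1):
    t=np.radians(s-st*k); print(f'{cx+r*np.cos(t)-x0:.1f},{cy+r*np.sin(t)-y0:.1f}',end=' | ')
print()
E
python3 tab.py 556.5 9.5 80.5 477 23.2 -190 10 9
```

```text
3.9,13.8 | 9.8,26.6 | 17.8,38.0 | 27.8,48.0 | 39.2,56.0 | 52.0,61.9 | 65.5,65.6 | 79.5,66.8 | 93.5,65.6 |
```

```bash
python3 -m inch '[3.9,13.8,0,0,15, 9.8,26.6,0,0,15, 17.8,38,0,0,15, 27.8,48,0,0,15, 39.2,56,0,0,15, 39.2,56,0,0,15]';  python3 -m inch '[12.8,5.9,0,0,15, 26.3,9.6,0,0,15, 40.3,10.8,0,0,15, 54.3,9.6,0,0,15, 54.3,9.6,0,0,15]'
```

```text
t: 12.77
tool_pos: [0.5143, 0.0866, 0.2565]
orientation: [-2.361, -2.059, -0.009]
force: [-22.9, 28.2, 26.4]
opening: 0.0226
gripper_force: 41.8
t: 13.18
tool_pos: [0.5744, 0.0976, 0.2591]
orientation: [-2.365, -2.065, -0.029]
force: [4.3, 33.4, 22.0]
opening: 0.0222
gripper_force: 43.5
```

```bash
python3 -m inch '[0,0,0,0,15, 0,0,0,0,15, 0,0,0,0,15]'; python3 - <<'E'
from h import *
a=snap('top','top6.png');b=snap('scene','scene6.png')
s=robot.read_state();p=s['tool_pos'];print(p,s['force'],s['wrist_torque'],proj(a,p),proj(b,p))
f=lambda c,u,v:cv2.resize(c['image'][v-45:v+45,u-40:u+40],None,fx=5,fy=5,interpolation=cv2.INTER_CUBIC)
cv2.imwrite('pics/c6.png',cv2.convertScaleAbs(np.hstack([f(a,290,175),f(b,390,175)]),alpha=1.6))
E
```

```text
t: 13.43
tool_pos: [0.5737, 0.0973, 0.2595]
orientation: [-2.366, -2.065, -0.03]
force: [5.4, 33.7, 20.9]
opening: 0.0222
gripper_force: 43.4
[0.57364471 0.0973269  0.25954543] [ 4.89077634 33.86104215 21.83458812] [ 5.42969833 -0.59005214  0.05534349] [254.72327924 163.32406756] [412.39900309 165.8427039 ]
```

View pics/c6.png

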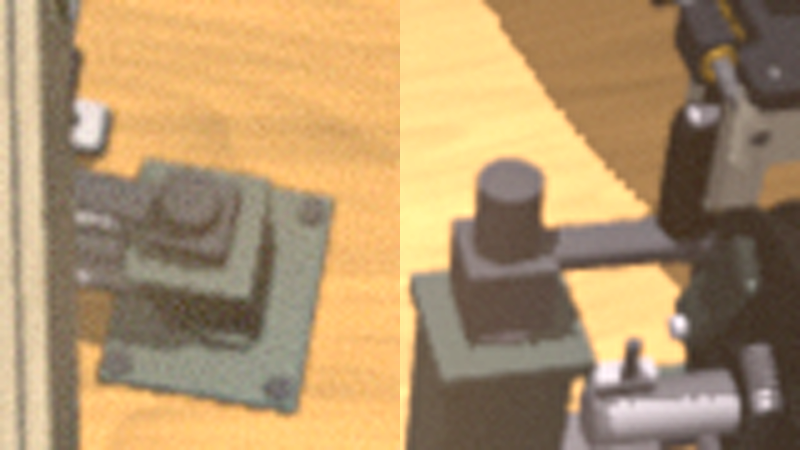

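Here the crank stands upright on the drive. The boss top is at crop (190,197) on the left and (510,180) on the right, and the grip top is at (700,113) on the right. Its arm points to +y, over the shaft.

```bash
python3 - <<'E'
from h import *
a=load('top6.png');b=load('scene6.png')
A=(250+190/5-.4,130+197/5-.4);B=(350+110/5-.4,130+180/5-.4);G=(350+300/5-.4,130+113/5-.4)
print(tri([ray(a,*A),ray(b,*B)])*1e3,atz(a,*A,.272)*1e3,atz(b,*B,.272)*1e3,'grip',atz(b,*G,.296)*1e3)
E
```

```text
[557.72494592   8.56903962 270.11604866] [557.71497069   9.49595764 272.        ] [559.50131837   6.37465992 272.        ] grip [568.54918426  86.60312735 296.        ]
```

```bash
python3 -m inch '[0,0,0,0,55, 0,0,0,0,55, 0,0,0,0,55, 0,0,0,0,55]'
```

```text
t: 13.87
tool_pos: [0.5696, 0.0887, 0.2523]
orientation: [-2.374, -2.058, 0.001]
force: [0.4, -0.6, -0.1]
opening: 0.0443
gripper_force: 0.0
```

```bash
python3 -m inch '[-1,-0.5,0,0,55, -1,-0.5,0,0,55, -1,-0.5,0,0,15, -1,-0.5,0,0,15, -1,-0.5,0,0,15, -1,-0.5,0,0,15]' 40; python3 tab.py 558 9 80 568.7 88.3 82.3 10 9
```

```text
t: 14.37
tool_pos: [0.5688, 0.0885, 0.2526]
orientation: [-2.373, -2.058, 0.0]
force: [0.1, -0.2, -0.6]
opening: 0.029
gripper_force: 0.1
13.6,-3.1 | 26.5,-8.5 | 38.2,-16.0 | 48.5,-25.5 | 56.9,-36.6 | 63.3,-48.9 | 67.5,-62.3 | 69.2,-76.1 | 68.6,-90.0 |
```

```bash
python3 -m inch '[0,0,0,0,15, 0,0,0,0,15, 0,0,0,0,15]'; python3 -m inch '[6.8,-1.5,0,0,15, 13.6,-3.1,0,0,15, 20,-5.8,0,0,15, 26.5,-8.5,0,0,15, 32.3,-12.2,0,0,15, 38.2,-16,0,0,15, 38.2,-16,0,0,15]'
```

```text
t: 14.62
tool_pos: [0.5688, 0.0885, 0.2526]
orientation: [-2.373, -2.058, 0.0]
force: [0.2, -0.4, -1.0]
opening: 0.0251
gripper_force: 40.0
t: 15.2
tool_pos: [0.6076, 0.0724, 0.2527]
orientation: [-2.373, -2.058, 0.0]
force: [-2.4, 2.2, 3.3]
opening: 0.0252
gripper_force: 40.0
```

```bash
python3 tab.py 558 9 80 606.9 72.3 52.3 9 9;  python3 tab.py 558 9 80 620.9 -41.0 -38.6 9 9;python3 tab.py 558 9 80 508 -53.4 -128.6 9 9 
```

```text
9.3,-8.4 | 17.2,-18.2 | 23.4,-29.1 | 27.9,-40.8 | 30.5,-53.1 | 31.1,-65.7 | 29.7,-78.2 | 26.4,-90.3 | 21.3,-101.7 | 
-9.0,-9.1 | -18.9,-16.8 | -29.9,-22.9 | -41.7,-27.1 | -54.0,-29.5 | -66.5,-29.9 | -79.0,-28.4 | -91.0,-24.9 | -102.4,-19.6 | 
-9.1,8.5 | -16.8,18.4 | -22.9,29.4 | -27.1,41.2 | -29.5,53.5 | -29.9,66.0 | -28.4,78.5 | -24.9,90.5 | -19.6,101.9 |
```

```bash
python3 -m inch '[9.3,-8.4,0,0,15, 17.2,-18.2,0,0,15, 23.4,-29.1,0,0,15, 27.9,-40.8,0,0,15, 30.5,-53.1,0,0,15, 31.1,-65.7,0,0,15, 29.7,-78.2,0,0,15, 26.4,-90.3,0,0,15, 21.3,-101.7,0,0,15, 21.3,-101.7,0,0,15]'; python3 tab.py 558 9 80 628.2 -29.4 -28.7 9 9
```

```text
t: 16.03
tool_pos: [0.6295, -0.0307, 0.255]
orientation: [2.372, 2.055, 0.005]
force: [2.1, 0.5, 9.3]
opening: 0.0257
gripper_force: 40.0
-6.9,-10.5 | -15.3,-19.8 | -25.1,-27.7 | -36.0,-33.9 | -47.7,-38.4 | -60.0,-41.0 | -72.6,-41.6 | -85.1,-40.2 | -97.2,-36.9 |
```

```bash
python3 -m inch '[-6.9,-10.5,0,0,15, -15.3,-19.8,0,0,15, -25.1,-27.7,0,0,15, -36,-33.9,0,0,15, -47.7,-38.4,0,0,15]'; python3 tab.py 558 9 80 580.5 -67.8 -73.7 9 5
```

```text
t: 16.45
tool_pos: [0.5838, -0.0699, 0.256]
orientation: [2.367, 2.051, 0.008]
force: [7.5, -6.9, 7.4]
opening: 0.0251
gripper_force: 40.0
-12.3,-2.6 | -24.9,-3.2 | -37.4,-1.8 | -49.5,1.5 | -60.9,6.6 |
```

```bash
python3 -m inch '[-12.3,-2.6,0,0,15, -24.9,-3.2,0,0,15, -37.4,-1.8,0,0,15, -49.5,1.5,0,0,15, -60.9,6.6,0,0,15]'; python3 tab.py 558 9 80 519.6 -61.2 -118.7 9 5
```

```text
t: 16.87
tool_pos: [0.5213, -0.0653, 0.2561]
orientation: [2.369, 2.048, 0.001]
force: [-0.6, -14.8, 11.0]
opening: 0.0252
gripper_force: 40.0
-10.5,6.9 | -19.8,15.3 | -27.7,25.1 | -33.9,36.0 | -38.4,47.7 |
```

```bash
python3 tab.py 557.5 7.5 81 519.6 -61.2 -118.7 9 5;python3 -m inch '[-10.5,5,0.5,0,15, -20.5,13.5,1,0,15, -28.5,23.3,1,0,15, -34.8,34.3,1,0,15, -39.5,46.2,1,0,15]'; 
```

```text
-11.6,4.6 | -21.0,13.1 | -29.0,23.1 | -35.3,34.1 | -39.8,46.0 | 
t: 17.28
tool_pos: [0.4806, -0.0165, 0.2557]
orientation: [2.371, 2.053, 0.0]
force: [-0.5, -5.3, 5.8]
opening: 0.0253
gripper_force: 40.0
```

```bash
python3 tab.py 557.5 7.5 81 480.1 -15 -163.7 9 10
```

```text
-2.9,12.2 | -3.6,24.9 | -2.2,37.5 | 1.1,49.8 | 6.4,61.4 | 13.3,72.0 | 21.8,81.4 | 31.8,89.4 | 42.8,95.7 | 54.7,100.2 |
```

```bash
python3 -m inch '[-2.9,12.2,0,0,15, -3.6,24.9,0,0,15, -2.2,37.5,0,0,15, 1.1,49.8,0,0,15, 6.4,61.4,0,0,15]'; 
```

```text
t: 17.7
tool_pos: [0.4877, 0.0458, 0.2551]
orientation: [2.371, 2.054, 0.001]
force: [2.6, -7.8, 2.8]
opening: 0.0259
gripper_force: 40.0
```

```bash
python3 -m inch '[6.9,10.6,0,0,15, 15.4,20,0,0,15, 25.4,28,0,0,15, 36.4,34.3,0,0,15, 48.3,38.8,0,0,15]'; python3 tab.py 557.5 7.5 81 534.8 85.2 -253.7 9 10
```

```text
t: 18.12
tool_pos: [0.5357, 0.0839, 0.2543]
orientation: [2.371, 2.055, -0.003]
force: [-2.8, -9.8, 2.7]
opening: 0.0253
gripper_force: 40.0
12.4,2.6 | 25.1,3.3 | 37.7,1.9 | 50.0,-1.4 | 61.6,-6.7 | 72.2,-13.6 | 81.6,-22.1 | 89.6,-32.1 | 95.9,-43.1 | 100.4,-55.0 |
```

```bash
python3 -m inch '[12.4,2,0,0,15, 25.1,2.5,0,0,15, 37.7,1,0,0,15, 50,-2.4,0,0,15, 61.6,-7.7,0,0,15]'; 
```

```text
t: 18.53
tool_pos: [0.5964, 0.0771, 0.2541]
orientation: [-2.373, -2.058, 0.004]
force: [-8.3, -4.2, 6.5]
opening: 0.0254
gripper_force: 40.0
```

```bash
python3 -m inch '[10.6,-6.9,0,0,15, 20,-15.4,0,0,15, 28,-25.4,0,0,15, 34.3,-36.4,0,0,15, 38.8,-48.3,0,0,15]'; python3 tab.py 557.5 7.2 81 635.2 29.2 16.3 9 5
```

```text
t: 18.95
tool_pos: [0.6349, 0.0298, 0.2543]
orientation: [-2.371, -2.058, 0.001]
force: [-9.6, 2.7, 7.8]
opening: 0.0258
gripper_force: 40.1
2.6,-11.7 | 3.3,-24.4 | 1.9,-37.0 | -1.4,-49.3 | -6.7,-60.9 |
```

```bash
python3 -m inch '[2.2,-11.7,0,0,15, 2.5,-24.4,0,0,15, 1,-37,0,0,15, -2.3,-49.3,0,0,15, -7.6,-60.9,0,0,15]'; python3 tab.py 557 7.2 80.5 627.6 -31.7 -28.7 9 5
```

```text
t: 19.37
tool_pos: [0.6293, -0.0309, 0.2553]
orientation: [2.371, 2.058, 0.007]
force: [1.9, 5.1, 5.4]
opening: 0.0254
gripper_force: 40.0
-6.9,-10.3 | -15.4,-19.7 | -25.2,-27.6 | -36.2,-33.9 | -48.0,-38.4 |
```

```bash
python3 -m inch '[-6.9,-10.3,0,0,15, -15.4,-19.7,0,0,15, -25.2,-27.6,0,0,15, -36.2,-33.9,0,0,15, -48,-38.4,0,0,15]'; python3 tab.py 557 7.2 80.5 579.6 -70.1 -73.7 9 5
```

```text
t: 19.78
tool_pos: [0.5819, -0.071, 0.2557]
orientation: [2.37, 2.054, 0.007]
force: [6.3, -0.9, 3.7]
opening: 0.0256
gripper_force: 40.0
-12.4,-2.5 | -25.0,-3.2 | -37.5,-1.8 | -49.7,1.5 | -61.3,6.7 |
```

```bash
python3 -m inch '[-12.4,-2.5,0,0,15, -25,-3.2,0,0,15, -37.5,-1.8,0,0,15, -49.7,1.5,0,0,15, -61.3,6.7,0,0,15]'; python3 tab.py 557 7.2 80.5 518.3 -63.4 -118.7 6 8
```

```text
t: 20.2
tool_pos: [0.5213, -0.0657, 0.2561]
orientation: [2.368, 2.05, 0.006]
force: [11.5, -9.0, 1.6]
opening: 0.0256
gripper_force: 40.0
-7.1,4.4 | -13.8,9.6 | -19.9,15.4 | -25.3,21.8 | -30.1,28.8 | -34.1,36.2 | -37.3,44.0 | -39.6,52.1 |
```

The tangential force at the grip rose from about 5.5 N to about 14 N over the last eighth of a turn, so the saddle bears on the shaft. I'll relieve, release and lift off.

```bash
python3 -m inch '[3,-2,0,0,15, 3,-2,0,0,15]'; python3 -m inch '[0,0,0,0,50, 0,0,0,0,50, 0,0,0,0,50, 0,0,0,0,50]'
```

```text
t: 20.37
tool_pos: [0.523, -0.0666, 0.2558]
orientation: [2.37, 2.054, 0.004]
force: [1.8, -5.8, 7.9]
opening: 0.0255
gripper_force: 40.0
t: 20.7
tool_pos: [0.5215, -0.065, 0.2534]
orientation: [-2.373, -2.058, 0.0]
force: [2.3, -0.1, 1.3]
opening: 0.0446
gripper_force: 1.0
```

```bash
python3 -m inch '[0,0,0,0,15, 0,0,0,0,15, 0,0,0,0,15, 0,0,0,0,15, 0,0,0,0,15]'; python3 -m inch '[-2,1.1,0,0,15, -4,2.3,0,0,15, -6,3.6,0,0,15, -8,4.9,0,0,15]'
```

```text
t: 21.12
tool_pos: [0.5235, -0.0651, 0.2538]
orientation: [2.371, 2.057, 0.005]
force: [12.6, -1.3, -2.1]
opening: 0.0254
gripper_force: 39.8
t: 21.45
tool_pos: [0.5157, -0.0608, 0.254]
orientation: [2.37, 2.055, 0.005]
force: [14.3, -4.5, -3.3]
opening: 0.0255
gripper_force: 39.8
```

```bash
python3 -m inch '[2,-1.3,0,0,15, 2,-1.3,0,0,60, 2,-1.3,0,0,60, 2,-1.3,0,0,60, 2,-1.3,0,0,60, 2,-1.3,0,0,60, 2,-1.3,20,0,60, 2,-1.3,50,0,60, 2,-1.3,90,0,60, 2,-1.3,90,0,60]'; python3 - <<'E'
from h import *
s=robot.read_state();print(s['tool_pos'],s['force'],s['opening'])
b=snap('scene','scene7.png')
E
```

```text
t: 22.28
tool_pos: [0.5168, -0.0618, 0.3514]
orientation: [2.368, 2.054, 0.008]
force: [-0.1, 0.1, 1.8]
opening: 0.0555
gripper_force: 0.0
[ 0.51684413 -0.06177476  0.35140459] [-0.1127435   0.14090033  1.84351898] 0.05548206050310945
```

```bash
python3 -m inch '[0,0,20,0,60, 0,0,20,0,60, 0,0,20,0,60, 0,0,20,0,60]'; python3 -c "
from plant import job
print(job.close_job())"
```

```text
t: 22.67
tool_pos: [0.515, -0.0614, 0.3621]
orientation: [-2.372, -2.057, 0.002]
force: [-0.4, -0.5, 0.1]
opening: 0.0556
gripper_force: 0.0
the job is handed in; nothing more can be done
None
```

I fitted the steel crank fully onto the drive and wound it about two turns clockwise, until the force at the grip rose from about 5 N to 14 N. I then let go, lifted the gripper clear and handed the job in; the hand-in gave no verdict, and I judged the saddle's contact with the shaft by force, not from a picture.

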